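Open the dial lock of the reagent lock box

ROBOT

A 6-joint arm with a two-finger parallel gripper is mounted at the origin on a cart in front of the work surface, level with it; the furniture and walls round the work are solid. World frame = base frame: x ahead of the robot, y to its left, z up, the work surface at z = 0. Lengths are in m, angles in rad, forces in N, time in s.
With the tool pointing down it reaches from about 0.275 to 0.875 m from the base axis. Payload 12.5 kg.
Tool frame: the origin (TCP) lies midway between the tips of the shut fingers; the grasp point (between the pads) lies 19 mm behind it; z points along the fingers, y is the line along which they close (so a half turn about z gives the same grasp; the last joint's range is limited). The gripper opens to 85 mm and grips with 20 to 120 N. Pads are 22 mm wide; open, the fingers measure 114 mm over their backs; the gripper's body (76 mm by 85 mm) begins 54 mm behind the grasp point. The pads swing forward as they close: fully open they stand 13 mm farther back than shut.
Start: joints at [1.2, 0.351, 1.652, -0, 1.139, -0.085], TCP at [0.155, 0.528, 0.231] pointing down, gripper open.
Joint ranges: [-2.75, 2.75], [-0.79, 2.1], [0.01, 2.65], [-1.57, 4.71], [0.07, 3.14], [-2.87, 2.87]. Speed limits (rad/s): [2.22, 2.22, 2.79, 3.14, 3.14, 3.14].

INTERFACE

Orientations are given as a unit quaternion [x, y, z, w].
In Python, from cell import r, readout, get_image gives the robot as it stands (r), with the cameras as plain functions and the readings (readout). Calls block until the motion is done:
- r.move_to(position, orientation): joint-space move of the TCP to a pose.
- r.move_linear(position, rot=None, vel=0.15): straight line of the TCP; rot=None keeps the orientation; vel is the mean speed in m/s.
- r.set_joints(angles): joint-space move.
- r.set_gripper(opening, squeeze=None): opening from 0.0 (shut) to 1.0 (fully open); squeeze is the grip in N (None keeps the last); returns when the fingers have stopped.
- r.sleep(seconds).
- r.inverse_kinematics(position, orientation): joint angles nearest the present ones, or None.
- readout.get_obs(): the state.
- get_image(name): name is "scene" or "top" or "wrist"; returns a dict with "pixels" (420x560x3 uint8, red, green, blue), "fx", "fy", "cx", "cy" (pixels), "camera_from_world" (4x4, takes a point from world to camera coordinates); the wrist camera has in their place "mount" (4x4, takes a point from camera to tool coordinates, whose origin is the TCP and whose axes are the flange's). Camera axes: x right, y down, z forward; pixel columns grow to the right and rows downward; lengths in m; the calibration is good to about 2 mm. A picture is of the moment at which its call begins: read the wrist's pose just before it. There is no depth.
A pose or a line that the arm cannot do raises r.PlanningError and nothing moves.
- r.hand_in(): hands the job in; it is judged then, once.
The state is a dict: "t": time; "q": joint angles; "qvel": joint speeds; "effort": joint torques, N m; "tool_pos": TCP position; "ee_rot": TCP orientation; "contact_force": force on the tool from outside, world axes, zero at the start; "torque": the same for the moment, N m; "opening": opening from 0.0 (shut) to 1.0 (fully open); "finger_force": force on a finger pad.
Only numpy, scipy, OpenCV 4.12 (cv2) and the standard library are available. Lean on these libraries where they do the work, as an engineer would, in place of code of your own. Each camera call takes 0.05 s, during which the arm holds its last target. There are 200 camera calls.

TASK

Unlock the blue lock box: turn the left dial to 3 and the right dial to 7, turning each slowly up to its number and feeling for the spot near it where the lock's gate catches and the dial stops; leave it there and do not force it. Then pull the red bolt tab towards the front of the box until the bolt is fully drawn, and leave it drawn. Do not wrench at the bolt while it is still locked, and do not disturb the bottles, jar, beaker, timer and notebook standing around.

Things in the scene. Friction and masses are not known exactly. Their poses are not given: they have to be found in the camera images.
- lockbox: fixed lock box, blue sides, grey top plate, 180 (x) x 260 (y) x 60 mm high. Origin: centre of its underside; x points from its front (red tab) to its back, y to its left, z up; yaw varies. Dials with black knobs at x 20, y +80 (left) and -80 mm (right); the steel bolt runs along x between them. Inside, a spring pawl rides on a gate wheel under each dial; both must drop in to free the bolt.
- dial_left_grip (a point): on the axis of the left dial's knob, 85 mm above the worktop, where to grip it. The knob is a knurled black cylinder 40 mm across, 65 to 96 mm above the worktop, with a red line on top over number 0. The white skirt under it is 68 mm across, its top 65 mm above the worktop, with ten ticks: 0 is broad and red, 5 broad and blue, numbers rising clockwise seen from above.
- dial_right_grip (a point): the same point of the right dial, which is identical
- dial_left (a joint): dial angle, rad, about the vertical; grows anticlockwise seen from above. Number n stands at the yellow index at n x 0.628 rad. This dial's code is 3 (nominally 1.885 rad); it starts at 0.70 to 1.30 rad: turn it anticlockwise. Before the gate it turns freely (0.03 to 0.06 N m).
- dial_right (a joint): dial angle, rad, about the vertical; grows anticlockwise seen from above. Number n stands at the yellow index at n x 0.628 rad. This dial's code is 7 (nominally 4.398 rad); it starts at 4.98 to 5.58 rad: turn it clockwise. Before the gate it turns freely (0.03 to 0.06 N m).
- index_left (a point): yellow index line on the top plate in front (-x) of the left dial. How the gates feel: at its gate the pawl drops in and stays; from then on the dial has about 0.08 rad of play and then stops, either way, as against a spring of about 4 N m per rad. Gates are worn: each lies anywhere within 0.24 rad either side of its code number, differently every time, and shows only by feel.
- index_right (a point): yellow index line in front (-x) of the right dial. Torque limit of both dials: the pawl breaks at 14 N, 34 mm from the dial's axis, so keep below 0.35 N m about the dial's axis; 0.15 to 0.25 N m against the stop is enough to be sure that the gate has caught.
- bolt (a joint): how far the bolt is drawn, m: 0 locked, grows as its tab moves towards the box's front (the box's -x), to its stop at 0.032. While locked it has 2 to 3 mm of play before a pawl blocks it (do not pull there with more than 20 N); once free it takes 2 to 4 N and stays where it is left.
- bolt_tab (a point): in the red upright pull tab on the bolt, 91 mm above the worktop, in the middle of the tab's length. The tab is 12 mm thick across the box's y, 30 mm long along x, 69 to 105 mm above the worktop: pinch it from above across y.
- reagent_amber: bystander: brown bottle with black cap, 54 mm across, 131 mm tall; origin under its centre
- reagent_clear: bystander: clear bottle with blue cap, 60 mm across, 141 mm tall; origin under its centre
- sample_jar: bystander: clear jar with red lid, 62 mm across, 120 mm tall; origin under its centre
- beaker: bystander: glass beaker, 61 mm across, 70 mm tall; origin under its centre
- timer: bystander: small white timer, 38 x 62 x 58 mm; origin under its centre
- notebook: bystander: green notebook, 210 x 152 x 16 mm; origin under its centre

How it is judged:
On the way, in this order (a step that is already met when the one before it is completed fails the run):
1. both dials turned to their code numbers, with the bolt still shut (value of joint dial_left between 1.565 and 2.205 rad and value of joint dial_right between 4.078 and 4.718 rad and value of joint bolt below 0.008 m), for 0.2 s.
2. the bolt is fully drawn (value of joint bolt above 0.026 m), for 0.2 s.
At the end, for the whole second after the job is handed in: the bolt is drawn at least 26 mm of its 32 mm and at rest, and both dials stand within 0.32 rad of their code numbers (3 on the left, 7 on the right) (value of joint dial_left between 1.565 and 2.205 rad and value of joint dial_right between 4.078 and 4.718 rad and value of joint bolt above 0.026 m and velocity of joint bolt below 0.005 m/s); the robot touches nothing.
It fails at once if a dial is forced against its gate (more than 14 N on the pawl inside, about 0.42 N m at the dial) (contact force between nose_left and dial_left above 14 N or contact force between nose_right and dial_right above 14 N).
It fails at once if the bolt is wrenched against the lock (more than 20 N on a pawl) (contact force between any of tail_left, tail_right and tongue above 20 N).
It fails at once if a bystander is shoved by more than 30 mm or knocked over (distance of any of reagent_amber, reagent_clear, sample_jar, beaker, timer, notebook from where it was at the start of the episode above 0.03 m or angle between any of reagent_amber, reagent_clear, sample_jar, beaker, timer, notebook's own z axis and vertical above 0.5 rad).
It also fails if it takes over 72 s, if anything falls off the work surface, if the arm or the gripper's body presses on something with over 40 N, if the wrist force passes 120 N, or if a joint passes its speed limit or range.

## Working session

There is one attempt and no reset: what is moved stays moved. The work goes in short steps, each a Python script; the robot and the scene stay as the last script left them, time stands still between calls to the robot, and variables do not carry over. Pictures are saved under pics/ and viewed, at most 10 in all, crops included, and the job is handed in when it is done.

```bash
ls; mkdir -p pics
python3 - <<'E'
from cell import r, readout, get_image
import cv2
o=readout.get_obs(); print({k:o[k] for k in o})
for n in("top","scene"):
    i=get_image(n); cv2.imwrite(f"pics/{n}0.png",i["pixels"][:,:,::-1]); print(n,i["fx"],i["cx"],i["cy"],i["camera_from_world"])
print(get_image("wrist")["mount"])
E
```

```text
cell.py
pics
{'t': 0.0, 'q': array([ 1.20039320e+00,  3.51234593e-01,  1.65243514e+00, -9.55879474e-06,
        1.13907330e+00, -8.45711792e-02]), 'qvel': array([-3.34162023e-04, -2.51165366e-04,  5.09266771e-05, -4.29834610e-04,
        2.42693434e-03, -2.83789490e-04]), 'effort': array([ 3.04247347e-03, -5.06099045e+01, -2.91412157e+01,  5.21477637e-05,
        4.45886690e-03,  1.75067487e-05]), 'tool_pos': array([0.15491855, 0.52738818, 0.23075512]), 'ee_rot': array([ 1.42427955e-01,  9.89805004e-01, -5.61347190e-04, -1.25494195e-04]), 'contact_force': array([0.94680601, 0.05324621, 0.64029865]), 'torque': array([ 0.03334595, -0.04464949,  0.02394008]), 'finger_force': 0.0, 'opening': 0.9998795296344796}
top 403.54590008834384 276.9077112676116 212.74298451969838 [[ 0.0043803  -0.99998562  0.00309426  0.03247016]
 [-0.99739027 -0.00459188 -0.07205257  0.47936419]
 [ 0.07206574 -0.00277057 -0.99739604  1.6574986 ]
 [ 0.          0.          0.          1.        ]]
scene 442.75297012809455 288.9552226576744 204.83265302683986 [[ 0.7301835  -0.68282114  0.02423534 -0.34940227]
 [-0.32303593 -0.37626375 -0.86837398  0.24324357]
 [ 0.60206299  0.62624347 -0.49531735  1.28265105]
 [ 0.          0.          0.          1.        ]]
[[ 1.00846854e-04 -9.63612008e-01 -2.67304859e-01  6.65424580e-02]
 [ 9.99999974e-01  1.52300692e-04 -1.71758663e-04 -1.34047406e-04]
 [ 2.06219425e-04 -2.67304834e-01  9.63611998e-01 -1.42764633e-01]
 [ 0.00000000e+00  0.00000000e+00  0.00000000e+00  1.00000000e+00]]
```

View pics/top0.png

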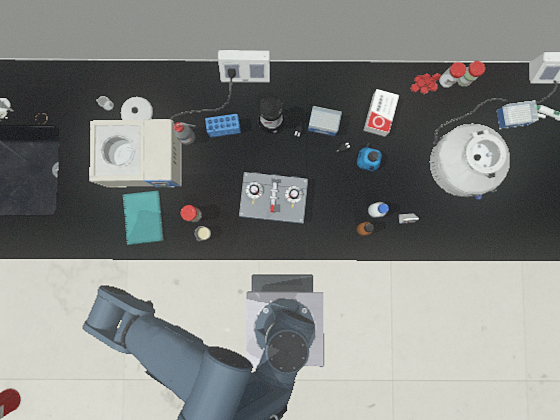

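View pics/scene0.png

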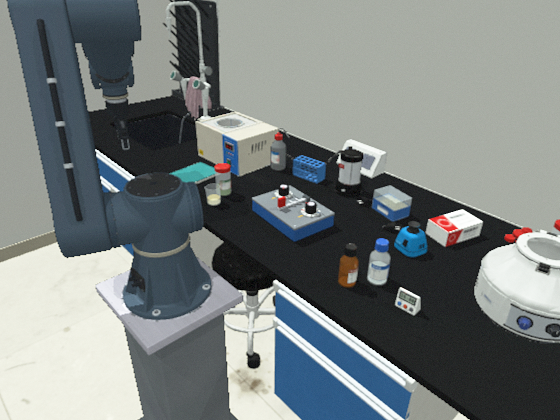

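The top view shows the grey box at about (273,197), with skirts at (255,189) and (294,194), and the red tab at (274,208) in front. I'll get a coarse fix from these, then a wrist close-up.

```bash
cat > h.py <<'E'
import numpy as np, cv2
from scipy.spatial.transform import Rotation as R
def world_from_cam(im,obs=None):
    if "mount" in im:
        T=np.eye(4);T[:3,:3]=R.from_quat(obs["ee_rot"]).as_matrix();T[:3,3]=obs["tool_pos"];return T@im["mount"]
    return np.linalg.inv(im["camera_from_world"])
def onplane(im,px,z,obs=None):
    W=world_from_cam(im,obs);d=W[:3,:3]@np.array([(px[0]-im["cx"])/im["fx"],(px[1]-im["cy"])/im["fy"],1.])
    return W[:3,3]+d*(z-W[2,3])/d[2]
def down(yaw): # tool pointing down, tool x axis at heading yaw; tool y at yaw-90deg
    c,s=np.cos(yaw),np.sin(yaw)
    return R.from_matrix(np.array([[c,s,0],[s,-c,0],[0,0,-1.]])).as_quat()
E
python3 - <<'E'
from cell import r, readout, get_image
from h import *
im=get_image("top")
L=onplane(im,(255,189),.065);Rr=onplane(im,(294,194),.065);T=onplane(im,(274,208),.1)
print(L,Rr,T,np.linalg.norm(L-Rr))
d=L-Rr; yaw=np.arctan2(d[1],d[0])-np.pi/2; print("yaw",yaw)
c=(L+Rr)/2
print(R.from_quat(readout.get_obs()["ee_rot"]).as_matrix())
for y in (yaw,yaw+np.pi):
    print(y,r.inverse_kinematics([c[0],c[1],.3],down(y)))
# camera is on tool +x side: approach with both sets, choose best
q=r.inverse_kinematics([c[0]-.02,c[1],.3],down(yaw+np.pi))
y=yaw+np.pi
if q is None: y=yaw
r.move_to([c[0],c[1],.3],down(y)); 
o=readout.get_obs();im=get_image("wrist");print(o["t"],o["q"],im["fx"],o["contact_force"])
cv2.imwrite("pics/w1.png",im["pixels"][:,:,::-1])
E
```

```text
[0.571714   0.12385823 0.065     ] [ 0.55210298 -0.0340579   0.065     ] [0.49195361 0.04641396 0.1       ] 0.15912917845088637
yaw -0.12355372696654454
[[-9.59441622e-01  2.81907279e-01 -2.46539225e-04]
 [ 2.81907382e-01  9.59441395e-01 -6.61004868e-04]
 [ 5.01978542e-05 -7.03696810e-04 -9.99999751e-01]]
-0.12355372696654454 [-2.84746613e-03  3.15287135e-01  1.52813579e+00 -4.44089210e-16
  1.29816973e+00  1.69150259e+00]
3.0180389266232486 [-2.84746613e-03  3.15287135e-01  1.52813579e+00 -4.44089210e-16
  1.29816973e+00 -1.45009007e+00]
2.4667 [-1.64805324e-03  3.15291828e-01  1.52831401e+00  1.67151353e-04
  1.29814710e+00 -1.44974640e+00] 336.8890780559405 [0.22844362 1.11542177 0.19353243]
```

View pics/w1.png

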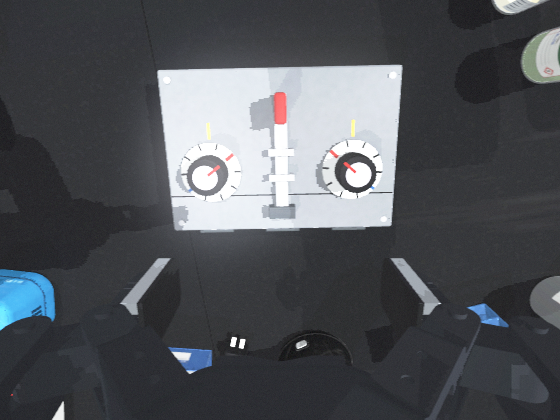

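Wrist view: the left dial skirt is at about (352,169), the right at (211,172), and the red tab at (280,108), up = box front. Next I'll measure these by mask and ellipse.

```bash
cat >> h.py <<'E'
def measure(im,o,seeds=((352,169),(211,172)),rad=42):
    p=im["pixels"];out=[]
    hsv=cv2.cvtColor(p,cv2.COLOR_RGB2HSV)
    white=((hsv[...,2]>205)&(hsv[...,1]<40)).astype(np.uint8)
    red=(((hsv[...,0]<8)|(hsv[...,0]>172))&(hsv[...,1]>130)&(hsv[...,2]>90)).astype(np.uint8)
    for s in seeds:
        m=np.zeros_like(white);cv2.circle(m,s,rad,1,-1)
        pts=cv2.findNonZero(((white|red)&m).astype(np.uint8))
        e=cv2.fitEllipse(cv2.convexHull(pts))
        ce=onplane(im,e[0],.065,o);
        ry,rx=np.nonzero(red&m); t=np.array([onplane(im,(a,b),.065,o)[:2]-ce[:2] for a,b in zip(rx,ry)])
        t=t[np.linalg.norm(t,axis=1)>.026]
        out.append((e,ce,np.arctan2(*t.mean(0)[::-1]) if len(t) else None,len(t)))
    n,l,st,cc=cv2.connectedComponentsWithStats(red)
    i=1+np.argmax(st[1:,4]);out.append((st[i],onplane(im,cc[i],.105,o)))
    return out
E
python3 - <<'E'
from cell import r, readout, get_image
from h import *
o=readout.get_obs();im=get_image("wrist")
m=measure(im,o)
for x in m: print(x)
L,Rr=m[0][1],m[1][1];d=L-Rr;yaw=np.arctan2(d[1],d[0])-np.pi/2
print("yaw",yaw,np.linalg.norm(d))
for x in m[:2]:
    if x[2] is not None: print("tick dir rel. to index", (x[2]-(yaw+np.pi))%(2*np.pi))
# tab in box frame, origin midway between dials
t=m[2][1]-(L+Rr)/2;print("tab bx",R.from_euler('z',-yaw).apply(t))
E
```

```text
Traceback (most recent call last):
  File "h.py", line 24, in measure
    t=t[np.linalg.norm(t,axis=1)>.026]
        ~~~~~~~~~~~~~~^^^^^^^^^^
numpy.exceptions.AxisError: axis 1 is out of bounds for array of dimension 1
```

```bash
sed -i 's/^    red=.*/    q=p.astype(int);red=((q[...,0]-np.maximum(q[...,1],q[...,2]))>50).astype(np.uint8)/' h.py
cat > m.py <<'E'
from cell import r, readout, get_image
from h import *
o=readout.get_obs();im=get_image("wrist")
m=measure(im,o)
for x in m: print(x)
L,Rr=m[0][1],m[1][1];d=L-Rr;yaw=np.arctan2(d[1],d[0])-np.pi/2
print("yaw",yaw,np.linalg.norm(d))
for x in m[:2]:
    if x[2] is not None: print("tick dir rel. to index", (x[2]-(yaw+np.pi))%(2*np.pi))
t=m[2][1]-(L+Rr)/2;print("tab bx",R.from_euler('z',-yaw).apply(t))
print(im["pixels"][169,325:385].tolist()) if 0 else 0
for (u,v) in ((228,158),(275,75),(280,105),(200,75)): print(im["pixels"][v,u])
E
python3 m.py
```

```text
(((351.97528076171875, 169.0043487548828), (83.72196960449219, 83.7784423828125), 5.2060227394104), array([0.56709072, 0.12637905, 0.065     ]), np.float64(-2.37663495168071), 22)
(((210.99034118652344, 171.9943084716797), (83.75060272216797, 83.79371643066406), 28.450931549072266), array([ 0.55098828, -0.03228034,  0.065     ]), np.float64(2.1303653933148405), 16)
(array([274,  92,  13,  32, 394], dtype=int32), array([0.49147691, 0.05383188, 0.105     ]))
yaw -0.10114428994883062 0.15947441964554937
tick dir rel. to index 0.8661019918579136
tick dir rel. to index 5.3731023368534645
tab bx [-6.79021440e-02 -7.40638116e-05  4.00000000e-02]
[253 150 152]
[215 221 227]
[253 121 121]
[230 236 242]
```

```bash
sed -i 's/^    white=.*/    q=p.astype(int);white=((q[...,2]-q[...,0]<6)\&(q.min(2)>235)).astype(np.uint8)/' h.py
python3 m.py
python3 - <<'E'
from cell import r, readout, get_image
im=get_image("wrist")["pixels"];print(im[169,312:395:2].tolist());print(im[195,175:250:3].tolist())
E
```

```text
(((352.28314208984375, 168.82760620117188), (57.90837860107422, 60.9471549987793), 53.574989318847656), array([0.56698148, 0.1266621 , 0.065     ]), np.float64(-2.3642012020494256), 22)
(((210.6531219482422, 168.94049072265625), (57.98262023925781, 67.69180297851562), 164.0991668701172), array([ 0.54754873, -0.03212013,  0.065     ]), np.float64(2.0260031876824867), 12)
(array([274,  92,  13,  32, 392], dtype=int32), array([0.49152316, 0.05378952, 0.105     ]))
yaw -0.12178058590550256 0.15996696803600624
tick dir rel. to index 0.8991720374458705
tick dir rel. to index 5.289376427177782
tab bx [-0.06604692 -0.00151606  0.04      ]
[253 151 153]
[214 221 227]
[253 120 120]
[231 237 242]
[[221, 226, 232], [219, 225, 231], [153, 158, 165], [148, 154, 161], [152, 157, 165], [192, 198, 201], [230, 233, 234], [219, 222, 222], [192, 197, 198], [231, 234, 235], [230, 234, 234], [192, 197, 197], [69, 70, 72], [68, 66, 71], [68, 69, 70], [82, 83, 87], [81, 80, 85], [81, 82, 85], [253, 253, 254], [254, 220, 227], [251, 98, 96], [253, 166, 173], [255, 255, 255], [255, 255, 255], [255, 255, 255], [255, 255, 255], [255, 255, 255], [255, 255, 255], [255, 255, 255], [246, 245, 250], [69, 71, 75], [70, 71, 75], [245, 246, 247], [255, 255, 255], [255, 255, 255], [250, 252, 252], [216, 223, 230], [219, 223, 231], [217, 223, 229], [217, 223, 230], [216, 224, 229], [199, 206, 215]]
[[237, 241, 246], [238, 241, 246], [238, 241, 246], [238, 241, 247], [240, 243, 248], [230, 235, 241], [207, 214, 221], [255, 255, 255], [255, 255, 255], [209, 213, 218], [122, 123, 130], [193, 195, 202], [218, 219, 223], [255, 255, 255], [255, 255, 255], [192, 195, 200], [255, 255, 255], [255, 255, 255], [255, 255, 255], [126, 128, 135], [128, 130, 136], [127, 130, 138], [123, 128, 133], [147, 152, 159], [148, 151, 158]]
```

```bash
python3 - <<'E'
s=open('h.py').read()
import re
s=re.sub(r"    q=p.astype\(int\);white=.*","    q=p.astype(int);white=((abs(q[...,2]-q[...,0])<6)&(q.min(2)>185)).astype(np.uint8)",s)
s=s.replace("rad=42","rad=37")
s=s.replace("""        e=cv2.fitEllipse(cv2.convexHull(pts))
        ce=onplane(im,e[0],.065,o);""","""        h=np.array([onplane(im,a[0],.065,o)[:2] for a in cv2.convexHull(pts)])
        f=least_squares(lambda c:np.hypot(*(h-c).T)-.0335,h.mean(0),loss='soft_l1',f_scale=.0005)
        e=(np.abs(f.fun).round(4).max(),np.median(np.abs(f.fun)));ce=np.r_[f.x,.065]""")
s="from scipy.optimize import least_squares\n"+s
open('h.py','w').write(s)
E
python3 m.py
cat > m2.py <<'E'
from cell import r, readout, get_image
from h import *
r.move_linear([.50,.046,.26],vel=.2);r.sleep(.3)
o=readout.get_obs();im=get_image("wrist")
W=np.linalg.inv(world_from_cam(im,o))
s=[]
for p in ([.567,.1266,.065],[.5495,-.032,.065]):
    c=W[:3,:3]@p+W[:3,3];s.append((int(c[0]/c[2]*im["fx"]+im["cx"]),int(c[1]/c[2]*im["fy"]+im["cy"])))
print(s)
m=measure(im,o,s,int(.0395/c[2]*im["fx"]))
for x in m: print(x)
L,Rr=m[0][1],m[1][1];d=L-Rr;yaw=np.arctan2(d[1],d[0])-np.pi/2
print("yaw",yaw,np.linalg.norm(d))
for x in m[:2]: print("rel", (x[2]-(yaw+np.pi))%(2*np.pi))
t=m[2][1]-(L+Rr)/2;print("tab bx",R.from_euler('z',-yaw).apply(t))
cv2.imwrite("pics/w2.png",im["pixels"][:,:,::-1])
E
python3 m2.py
```

```text
((np.float64(0.0009), np.float64(0.00020961733253836712)), array([0.56754252, 0.12651914, 0.065     ]), np.float64(-2.3778809934879104), 21)
((np.float64(0.0071), np.float64(0.0005624636817021661)), array([ 0.55158823, -0.03272695,  0.065     ]), np.float64(2.1359731504005213), 17)
(array([274,  92,  13,  32, 387], dtype=int32), array([0.49141175, 0.05378459, 0.105     ]))
yaw -0.09985317044215458 0.16004329959678942
tick dir rel. to index 0.8635648305440373
tick dir rel. to index 5.377418974432469
tab bx [-6.85008394e-02  6.01339282e-05  4.00000000e-02]
[253 150 152]
[212 220 226]
[253 121 121]
[230 236 242]
[(363, 231), (213, 233)]
((np.float64(0.0036), np.float64(0.0003531267593089374)), array([0.56731918, 0.12636563, 0.065     ]), np.float64(-2.377277390834554), 24)
((np.float64(0.0093), np.float64(0.00030603514468243234)), array([ 0.55124311, -0.03223157,  0.065     ]), np.float64(2.1266354841344945), 20)
(array([282, 157,  13,  37, 459], dtype=int32), array([0.48957107, 0.0540213 , 0.105     ]))
yaw -0.10101909266771814 0.15940988679387946
rel 0.8653343554229576
rel 5.369247230392006
tab bx [-0.07005601 -0.00011126  0.04      ]
```

View pics/w2.png

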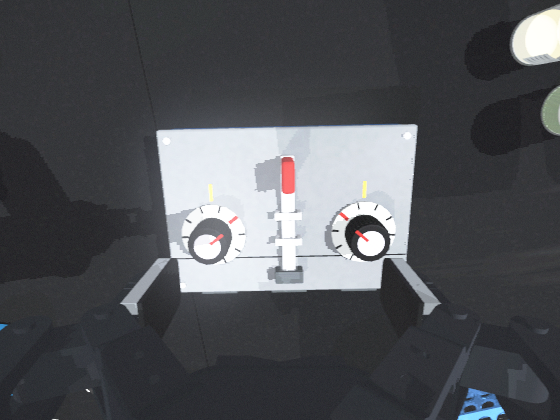

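Both views agree: yaw −0.100, L (0.5674, 0.1264), R (0.5514, −0.0325), and dial angles about 0.864 and 5.373. In this view the skirts are at (363,231) and (213,233) and the tab at (288,175), all clear of bystanders. Next I'll turn the left dial.

```bash
cat > turn.py <<'E'
from cell import r, readout, get_image
from h import *
def tz(n=4):
    v=[]
    for _ in range(n): r.sleep(.02);o=readout.get_obs();v.append(np.r_[o["torque"][2],o["contact_force"]])
    return np.mean(v,0)
def turn(xy,yaw0,sgn,free,maxturn):
    """grip the knob, turn sgn*(anticlockwise) until the gate stop is felt"""
    r.set_gripper(.75,25)
    r.move_to([*xy,.15],down(yaw0)); r.move_linear([*xy,.068],vel=.1); r.sleep(.2)
    b0=tz(8);print("pre-grip",b0.round(3),readout.get_obs()["t"])
    r.set_gripper(0.,25);r.sleep(.2);b=tz(8);o=readout.get_obs();print("grip",b.round(3),o["opening"],o["finger_force"])
    if o["opening"]<.2: raise SystemExit("no grip")
    q=o["q"].copy();q0=q[5];a=0;hit=0
    while a<maxturn:
        a+= .05 if a<free else .015
        q[5]=q0-sgn*a; r.set_joints(q); d=tz(3); tau=-sgn*(d[0]-b0[0])
        print(f"{a:.3f}:{tau:+.3f}",end=" ")
        if np.linalg.norm(d[1:]-b0[1:])>40: print("lateral",d);break
        if tau>.19: hit=1;break
    o=readout.get_obs();print("\nhit",hit,"t",o["t"],"turned",a,abs(o["q"][5]-q0),d.round(3))
    return a,hit,q,q0
E
python3 - <<'E'
from turn import *
a,hit,q,q0=turn([.5674,.1264],1.1,1,.70,1.40)
E
```

```text
pre-grip [-0.009  0.223  0.181  0.281] 7.075
grip [-0.031 -5.643  2.054  6.908] 0.45875263261090915 24.971618056297302
0.050:-0.009 0.100:+0.048 0.150:-0.006 0.200:+0.013 0.250:-0.000 0.300:+0.016 0.350:+0.034 0.400:+0.036 0.450:+0.016 0.500:+0.051 0.550:+0.042 0.600:+0.044 0.650:+0.033 0.700:+0.044 0.715:+0.067 0.730:+0.038 0.745:+0.028 0.760:+0.049 0.775:+0.027 0.790:+0.061 0.805:+0.024 0.820:+0.062 0.835:+0.040 0.850:+0.030 0.865:+0.048 0.880:+0.035 0.895:+0.026 0.910:+0.030 0.925:+0.041 0.940:+0.042 0.955:+0.012 0.970:+0.001 0.985:+0.056 1.000:+0.023 1.015:+0.032 1.030:+0.030 1.045:-0.013 1.060:-0.060 1.075:-0.061 1.090:-0.055 1.105:-0.037 1.120:-0.022 1.135:-0.033 1.150:+0.027 1.165:+0.071 1.180:+0.110 1.195:+0.184 1.210:+0.223 
hit 1 t 22.1417 turned 1.2099999999999989 1.208057626605129 [-0.232 -2.632  1.293  5.014]
```

The left gate caught: the pawl dropped in at about 1.06 rad of turning, then a stiff stop ramped up to 0.22 N m. I'll back off the spring load, release, and do the right dial.

```bash
cat >> turn.py <<'E'
def release(xy,q,q0,sgn,a):
    q[5]=q0-sgn*(a-.06); r.set_joints(q); print("after back-off",tz().round(3))
    r.set_gripper(.75); r.move_linear([*xy,.15],vel=.15); print("t",readout.get_obs()["t"])
E
python3 - <<'E'
from turn import *
q=readout.get_obs()["q"];L=[.5674,.1264]
release(L,q,q[5]+1.208,1,1.208)
P=[.5514,-.0325]
a,hit,q,q0=turn(P,2.2,-1,.65,1.38)
if hit: release(P,q,q0,-1,a)
E
```

```text
after back-off [-0.088 -2.938  0.886  4.319]
t 23.5167
pre-grip [ 0.008 -0.171  0.163  0.093] 25.7167
grip [ 0.034 -5.177 -3.423  7.048] 0.46433858465076994 24.813978374004364
0.050:+0.043 0.100:+0.024 0.150:+0.008 0.200:+0.019 0.250:+0.014 0.300:-0.004 0.350:+0.057 0.400:+0.008 0.450:+0.054 0.500:+0.021 0.550:+0.024 0.600:+0.040 0.650:+0.030 0.665:+0.050 0.680:+0.068 0.695:+0.014 0.710:+0.055 0.725:+0.011 0.740:+0.036 0.755:+0.076 0.770:+0.038 0.785:+0.041 0.800:+0.043 0.815:+0.044 0.830:+0.051 0.845:+0.041 0.860:+0.037 0.875:+0.016 0.890:+0.003 0.905:+0.055 0.920:+0.004 0.935:+0.023 0.950:+0.006 0.965:+0.035 0.980:+0.004 0.995:-0.035 1.010:-0.045 1.025:-0.001 1.040:-0.050 1.055:-0.042 1.070:-0.010 1.085:+0.057 1.100:+0.091 1.115:+0.173 1.130:+0.237 
hit 1 t 39.8833 turned 1.1299999999999994 1.128117295070816 [ 0.245 -6.751 -2.501  8.04 ]
after back-off [ 0.058 -7.295 -3.028  7.793]
t 41.2583
```

Run:
```python
from turn import *
yaw=-.1005; ex=np.array([np.cos(yaw),np.sin(yaw)]); T=np.array([.5594,.04695])-.0685*ex
y=yaw+np.pi
r.set_gripper(.5,30); r.move_to([*T,.16],down(y)); r.move_linear([*T,.076],vel=.12); r.sleep(.2)
b=tz(6); r.set_gripper(0.,40); r.sleep(.1); g=tz(4);o=readout.get_obs()
print("grip",o["opening"],o["finger_force"],b.round(2),g.round(2),o["t"])
if o["opening"]<.05: raise SystemExit("missed")
s=0
while s<.0335:
    s+=.0015; p=T-s*ex; r.move_linear([*p,.076],vel=.04); d=tz(2); f=(d[1:3]-b[1:3])@ex
    print(f"{s*1e3:.1f}:{f:.1f}",end=" ")
    if f>11: print("stop");break
o=readout.get_obs();print("t",o["t"],o["opening"],o["tool_pos"])
```

```text
grip 0.1315753825819644 42.477824091911316 [ 0.02  0.18 -0.3  -0.15] [-0.02 -1.38  3.01  5.06] 44.8333
1.5:1.5 3.0:0.9 4.5:0.8 6.0:0.4 7.5:1.5 9.0:0.6 10.5:0.4 12.0:0.8 13.5:1.1 15.0:0.6 16.5:0.7 18.0:0.7 19.5:0.9 21.0:0.8 22.5:0.7 24.0:0.6 25.5:1.5 27.0:1.0 28.5:1.4 30.0:0.9 31.5:0.6 33.0:5.5 34.5:13.9 stop
t 51.35 0.13272010977686766 [0.45938817 0.0572389  0.07621757]
```

The bolt ran freely and met its end stop at about 32 mm. I'll ease off, release, and verify by eye.

```bash
python3 - <<'E'
from turn import *
ex=np.array([np.cos(-.1005),np.sin(-.1005)])
p=readout.get_obs()["tool_pos"]; r.move_linear([*(p[:2]+.0015*ex),p[2]],vel=.04)
r.set_gripper(.5); p=readout.get_obs()["tool_pos"]; r.move_linear([p[0],p[1],.17],vel=.15)
E
sed -i 's/o=readout.get_obs();im=/o=readout.get_obs();print("t",o["t"]);im=/;s/w2.png/w3.png/' m2.py; python3 m2.py
```

```text
t 53.725
[(362, 234), (212, 233)]
((np.float64(0.0062), np.float64(0.0005068743833567813)), array([0.56615189, 0.12671062, 0.065     ]), np.float64(-1.1902853768872748), 20)
((np.float64(0.0043), np.float64(0.00030400349198891896)), array([ 0.55050528, -0.0320723 ,  0.065     ]), np.float64(1.0112956493711798), 22)
(array([282, 127,  14,  35, 467], dtype=int32), array([0.46052638, 0.05686407, 0.105     ]))
yaw -0.09822379519597635 0.15955197184272799
rel 2.049531071898495
rel 4.251112098156949
tab bx [-9.82668199e-02 -9.21605433e-05  4.00000000e-02]
```

View pics/w3.png

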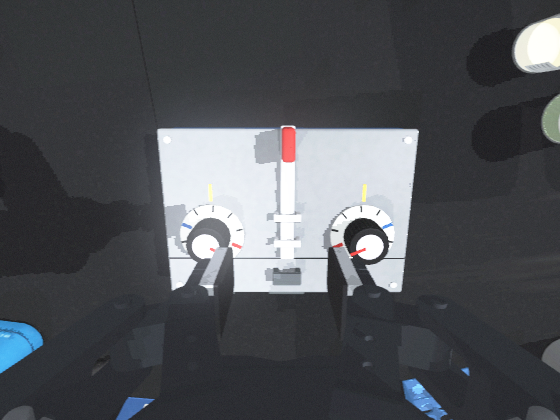

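The picture shows the tab drawn to (288,145), about 29–30 mm from where it started. The left dial reads 2.05 rad and the right 4.25 rad, both in range, and the gripper is clear.

```bash
python3 -c "
from cell import r, readout, get_image
print(r.hand_in())"
```

```text
the job is handed in; nothing more can be done
None
```

I handed the job in: both gates caught by feel (left dial about 2.05 rad, right about 4.25 rad by camera), the bolt is drawn to its stop and left there, and the gripper is clear; the hand-in call returned no verdict.

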